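# Rock a stuck cell block out of the photometer

### The arm

A 7-joint arm with a two-finger parallel gripper is mounted at the origin on the work surface. World frame = base frame: x ahead of the robot, y to its left, z up, the work surface at z = 0. Lengths are in m, angles in rad, forces in N, time in s.
With the tool pointing down it reaches from about 0.4 to 0.85 m from the base axis. Payload 10.4 kg.
Tool frame: the origin (TCP) lies at the very end of the fingers, on their centre line; the grasp point (between the pads) lies 19 mm behind it (r.tcp_to_grasp is the distance from the TCP to the grasp point, in m); z points along the fingers, y is the line along which they close (so a half turn about z gives the same grasp; the last joint's range is limited). The gripper opens to 87 mm and grips with 3 to 60 N. Pads are 19 mm wide; open, the fingers measure 117 mm over their backs; the gripper's body (75 mm by 190 mm) begins 51 mm behind the grasp point.
Start: joints at [1.24, 0.332, -0.065, 1.46, 0.022, 1.35, -0.088], TCP at [0.189, -0.596, 0.223] pointing down, gripper open.
Joint ranges: [-2.6, 2.6], [-0.5, 2.12], [-1.47, 1.34], [0.16, 2.42], [-1.27, 4.41], [0.06, 2.06], [-2.6, 2.6]. Speed limits (rad/s): [2.22, 2.22, 2.79, 2.79, 3.14, 3.14, 3.14].

### API

Orientations are given as a rotation vector (axis times angle).
In Python, from bench import sensors, viewer, job, spotter, r gives the robot as it stands. The module is installed in compiled form; this text tells all that it offers.
- The arm moves only by the shell command python3 -m creep 'ROWS' [FORCE]. ROWS is JSON, one flat list of numbers, 5 for each row, row after row: the shift along the world's x, y, z in cm, then the turn about the world's z in degrees, then the finger opening in cm, from 0 to 8.7. In form: [tx, ty, tz, spin, fingers, tx, ty, tz, spin, fingers, ...]. A call has 1 to 8 rows; each row shifts and turns the commanded pose from where the row before left it; what a row does not reach is not made up. A row lasts 1/12 s, in which the tool goes at most 41.7 mm and 7.16 degrees, less where a joint would pass 70% of its speed; a pose out of reach is approached as far as the arm can. A call is refused whole if a number of a shift passes 4.17 or a number of a turn 7.16, either way. A call with a gripper value outside its range is refused whole. The fingers move at their own pace and stop on an object; FORCE is the grip in N (left out, the last holds). Time passes only in rows, so rows that do not move let the fingers close. It gives the time, the measured TCP pose, the force, the opening and the grip force at its end, in the units of the state.
- sensors.get_state(): the state, without advancing time (a new reading comes with each control period).
- viewer.read_camera(name): name is "side" or "top"; returns (picture, depth): 400x640x3 uint8, red, green, blue; 400x640 float32, m along the optical axis (not along the pixel's ray), 0 where there is no reading.
- viewer.camera_info(name): a dict with "intrinsics" (3x3 intrinsics, pixels), "position" and "orientation" of the camera in the world. Camera axes: x right, y down, z forward; pixel columns grow to the right and rows downward; lengths in m; the calibration is good to about 2 mm. A picture is of the moment at which its call begins. camera_info takes no time and is no camera call.
- job.finish_job(): hands the job in; it is judged then, once.
Trained networks look in the newest picture that a camera, given by its name, has taken for a name from the list of things; names that differ only in an ending like _2 or _b are one class to them, and where a whole thing is asked for, a point or a joint stands for the part that bears it (a point fixed in the world has none). Each returns a list of dicts, best first, with "p" (0 to 1); they miss things now and then, are a little off and sometimes report something else, mostly with a low value. They report only what shows in the picture. A call takes as long as a camera call.
- spotter.boxes_of(label, camera): "bbox" ([left, top, width, height] in pixels, round what is visible of it).
- spotter.trace(label, camera): "pixels" (400x640 bool, what is visible of it) and "bbox" ([left, top, width, height] in pixels, round what is visible of it).
- spotter.mark_of(label, camera): "pixel" ([row, column] in pixels: a listed point, or the origin of a listed thing).
The state is a dict: "time_s": time; "q": joint angles; "qd": joint speeds; "tau": joint torques, N m; "ee_pos": TCP position; "ee_rot": TCP orientation; "wrist_force": force on the tool from outside, world axes, zero at the start; "ft_torque": the same for the moment, N m; "opening": opening from 0.0 (shut) to 1.0 (fully open); "grip_force": force on a finger pad.
Only numpy, scipy, OpenCV 4.12 (cv2) and the standard library are available. Lean on these libraries where they do the work, as an engineer would, in place of code of your own. Each camera call takes 0.05 s, during which the arm holds its last target. There are 200 camera calls.

### The job

The black cell block is stuck between two spring catches in the bay of the small white photometer. Take it by its upright post and rock it free one end at a time: first tip up the end next to the red plate while the other end stays down in the bay, then tip it the other way so that the end next to the blue plate comes up clearly higher than the red end. Once both catches have let go, lift it straight out and finish holding it in the gripper, still and level over its bay with its underside just clear of the housing top (a centimetre or two), without disturbing the other things on the bench.

Things in the scene. Friction and masses are not known exactly. Their poses are not given: they have to be found in the camera images.
- cell_block: Black block standing on the bay floor, 40 (x) x 80 (y) x 46 mm high, about 0.35 kg, four dark pockets in its top, and in the middle of the top a bare aluminium post, 22 x 22 mm square, 42 mm tall (46 to 88 mm above the underside). Origin: centre of the underside; y along its length, z up. A spring roller holds each end down: see end_a, end_b, bay.
- post (a point): Middle of the post to grip, on the block's vertical axis, 70 mm above the underside (24 mm above the block's top face, 18 mm below the post's top). Axes as cell_block.
- end_a (a point): Lower edge of the block at its +y end, middle (cell_block frame 0, +40, 0 mm). A rounded steel bead stands out 3 mm from this end face, 14 mm above the underside, under the roller. The end comes free once lifted about 8 mm (10 to 12 is safe; about 0.13 rad of tip with the other end's lower edge as pivot). The roller then props it up; pushed back down it snaps in again.
- end_b (a point): Lower edge of the block at its -y end, middle (cell_block frame 0, -40, 0 mm). Same bead and catch as at end_a.
- photometer: Low white instrument fixed on the bench, 200 (x) x 280 (y) x 60 mm high, dark skirt, with an open bay in its top. Origin: centre of its underside; z up. A grey bay cover (4 mm thick, 62 x 130 mm) lies slid back on its top on the +x side of the bay.
- bay (a point): Centre of the bay floor, photometer frame (-20, 0, 24) mm, same axes. The bay is 46 mm wide (x), 104 mm long (y), 36 mm deep: the housing top is 36 mm above this point. A brass roller on a spring stands out of the wall at each end, 22 mm above the floor, and holds that end of the block down with about 13 N (pulling straight up meets both). The seated block has its origin here and its axes parallel to these.
- red_plate: Red plate 30 x 20 x 3 mm fixed on the housing top, 75 mm from the bay centre beyond one end of the bay (either +y or -y of the bay): the end of the block that comes up first. Origin: centre of its underside.
- blue_plate: Blue plate, same size, beyond the bay's other end.
- vial: Small capped glass vial, diameter 22, height 42 mm, standing on the housing top near the photometer's far (+x), -y corner. Leave alone. Origin: centre of the underside.
- reagent_bottle: Brown bottle, diameter 68, height 130 mm, on the bench. Leave alone. Origin: centre of the underside.
- beaker: Glass beaker, diameter 72, height 85 mm. Leave alone. Origin: centre of the underside.
- dish: White dish, diameter 90, height 30 mm. Leave alone. Origin: centre of the underside.
- marker: Blue marker pen lying on the bench, 130 mm long, 14 mm thick. Leave alone. Origin: its underside, at mid-length.
- cuvette_rack: White rack, 90 x 130 x 40 mm. Leave alone. Origin: centre of the underside.
- cuvette_box: Cardboard box 70 x 100 x 45 mm. Leave alone. Origin: centre of the underside.

How it is judged:
By the outcome, as a careful person would: the job done as asked, in the order asked, and still so for the second after the job is handed in, while the arm keeps its last pose, push and grip.
It also fails if it takes over 38 s, if anything falls off the work surface, if the arm or the gripper's body presses on something with over 40 N, if the wrist force passes 120 N, or if a joint passes its speed limit or range.

## Working session

There is one attempt and no reset: what is moved stays moved. The work goes in short steps, Python scripts to look and compute and a shell command to move; the robot and the scene stay as the last step left them, time stands still between calls to the robot, and variables do not carry over. Pictures are saved under pics/ and viewed, at most 10 in all, crops included, and the job is handed in when it is done.

```bash
mkdir -p pics; cat > h.py <<'E'
import numpy as np,cv2
from scipy.spatial.transform import Rotation as R
from bench import sensors, viewer, job, spotter, r
def cam(n):
    i=viewer.camera_info(n); o=np.array(i["orientation"],float)
    M=o if o.shape==(3,3) else (R.from_rotvec(o).as_matrix() if o.size==3 else R.from_quat(o).as_matrix())
    return np.array(i["intrinsics"]),np.array(i["position"]),M
def cloud(n,d):
    K,p,M=cam(n); v,u=np.mgrid[:400,:640]
    c=np.stack([(u-K[0,2])/K[0,0]*d,(v-K[1,2])/K[1,1]*d,d],-1)
    return c@M.T+p
def proj(n,P):
    K,p,M=cam(n); c=(np.atleast_2d(P)-p)@M; q=c@K.T; return q[:,:2]/q[:,2:]
def save(n,im): cv2.imwrite("pics/"+n+".png",im[:,:,::-1])
E
cat > a.py <<'E'
from h import *
print({n:viewer.camera_info(n) for n in("top","side")}, sensors.get_state())
for n in("top","side"):
    im,d=viewer.read_camera(n); save(n+"0",im); C=cloud(n,d); np.save(n+"C.npy",C)
    for l in("cell_block","photometer","red_plate","blue_plate","vial"):
        t=spotter.trace(l,n)
        if t:
            m=t[0]["pixels"]&(d>0); P=C[m]
            print(n,l,t[0]["p"],t[0]["bbox"],np.median(P,0).round(4),P.min(0).round(3),P.max(0).round(3))
    for l in ("post","bay"):
        print(n,l,[(m["p"],m["pixel"],C[int(m["pixel"][0]),int(m["pixel"][1])].round(4)) for m in spotter.mark_of(l,n)[:2]])
E
python3 a.py
```

```text
{'top': {'intrinsics': array([[520.05312626,   0.        , 308.95536735],
       [  0.        , 520.05312626, 198.85455287],
       [  0.        ,   0.        ,   1.        ]]), 'position': array([0.22007063, 0.00824563, 1.83292561]), 'orientation': array([-2.13317836,  2.12301389, -0.21738607])}, 'side': {'intrinsics': array([[499.45674668,   0.        , 318.14208365],
       [  0.        , 499.45674668, 197.55655373],
       [  0.        ,   0.        ,   1.        ]]), 'position': array([0.26355924, 1.09648658, 0.88677255]), 'orientation': array([-0.32863825,  2.68656339, -1.38871926])}} {'time_s': 0.0, 'q': array([ 1.24039234,  0.33286942, -0.06467561,  1.4609485 ,  0.02160759,
        1.34986192, -0.08851301]), 'qd': array([-0.00069745,  0.00181916,  0.00085704,  0.00110921, -0.00139939,
        0.00184716,  0.00196377]), 'tau': array([ 3.03661345e-04, -6.23259902e+01,  2.48972053e-02, -3.89903498e+01,
       -6.13070838e-02,  3.96666618e-02,  1.17115678e-04]), 'ee_pos': array([ 0.18921839, -0.59527268,  0.22175196]), 'ee_rot': array([-3.10311875e+00, -4.81361757e-01,  4.5670736
[... 877 characters left out ...]

top bay [(0.6, [207.5, 292.6], array([0.5247, 0.0418, 0.099 ]))]
side cell_block 0.9 [304.1, 193.2, 14.7, 31.4] [0.5264 0.0505 0.0695] [ 0.501 -0.044  0.03 ] [0.561 0.084 0.113]
side photometer 0.96 [265.7, 185.7, 79.7, 78.3] [0.5397 0.1112 0.0584] [ 0.414 -0.177 -0.005] [0.695 0.209 0.111]
side red_plate 0.63 [308.5, 227.6, 13.1, 5.2] [0.5082 0.1122 0.0619] [0.494 0.1   0.058] [0.523 0.124 0.066]
side vial 0.42 [242.8, 294.4, 35.3, 48.1] [0.5473 0.4211 0.0552] [ 0.512  0.302 -0.005] [0.617 0.451 0.088]
side post [(0.7, [203.4, 306.6], array([0.553 , 0.0097, 0.0687]))]
side bay [(0.57, [223.4, 309.2], array([0.5258, 0.0817, 0.0583])), (0.18, [229.7, 303.9], array([0.5345, 0.111 , 0.059 ]))]
```

```bash
cat > b.py <<'E'
from h import *
T=cv2.imread("pics/top0.png");S=cv2.imread("pics/side0.png")
a=cv2.resize(T[150:250,235:355],None,fx=5,fy=5,interpolation=cv2.INTER_CUBIC)
cv2.imwrite("pics/top_c.png",a)
b=cv2.resize(S[160:280,250:370],None,fx=5,fy=5,interpolation=cv2.INTER_CUBIC)
cv2.imwrite("pics/side_c.png",b)
cv2.imwrite("pics/both0.png",cv2.resize(np.vstack([T,S]),(480,600),interpolation=cv2.INTER_AREA))
for n in("top","side"):
    C=np.load(n+"C.npy"); m=(abs(C[...,2]-.062)<.008)&(abs(C[...,0]-.553)<.16)&(abs(C[...,1]-.05)<.18)
    k,l,st,_=cv2.connectedComponentsWithStats(m.astype(np.uint8)); i=1+st[1:,4].argmax()
    P=C[l==i][:,:2].astype(np.float32); print(n,len(P),cv2.minAreaRect(P))
    m=(C[...,2]>.095)&(C[...,2]<.13)&(np.hypot(C[...,0]-.5335,C[...,1]-.041)<.04); print(C[m].mean(0),m.sum(),C[m].max(0))
    im=(T if n=="top" else S)[:,:,::-1].astype(int)
    near=np.hypot(C[...,0]-.553,C[...,1]-.05)<.17
    for nm,c in(("red",im[...,0]-im[...,1:].max(-1)),("blue",im[...,2]-im[...,:2].max(-1))):
        w=(c>40)&near&(C[...,2]>.05); print(n,nm,w.sum(),C[w].mean(0) if w.any() else 0)
E
python3 b.py
```

```text
top 3970 ((0.5558291673660278, 0.04655548930168152), (0.2023034542798996, 0.2801956534385681), 16.661781311035156)
[0.53488606 0.04056997 0.11193727] 49 [0.55040619 0.05199199 0.12412389]
top red 30 [0.51398558 0.11121128 0.06336569]
top blue 16 [ 0.55702823 -0.03168549  0.06495509]
side 4390 ((0.549788773059845, 0.04395192861557007), (0.20015943050384521, 0.29145336151123047), 16.51325035095215)
[0.52874283 0.04390892 0.10689903] 73 [0.5415426  0.05339095 0.11340524]
side red 53 [0.50975815 0.11226913 0.06187041]
side blue 2 [ 0.56295318 -0.02805777  0.06325835]
```

View pics/top_c.png

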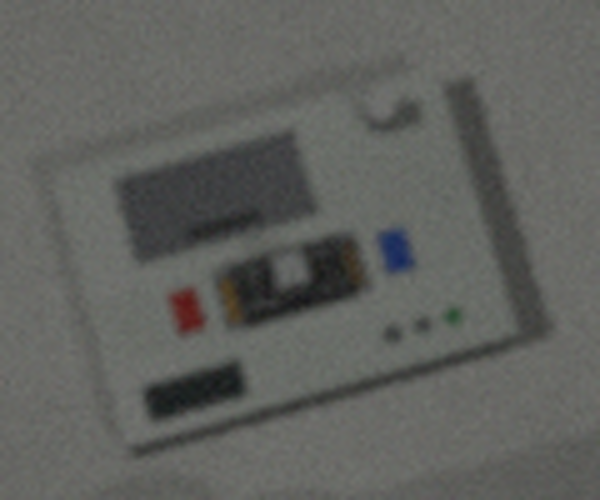

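View pics/side_c.png

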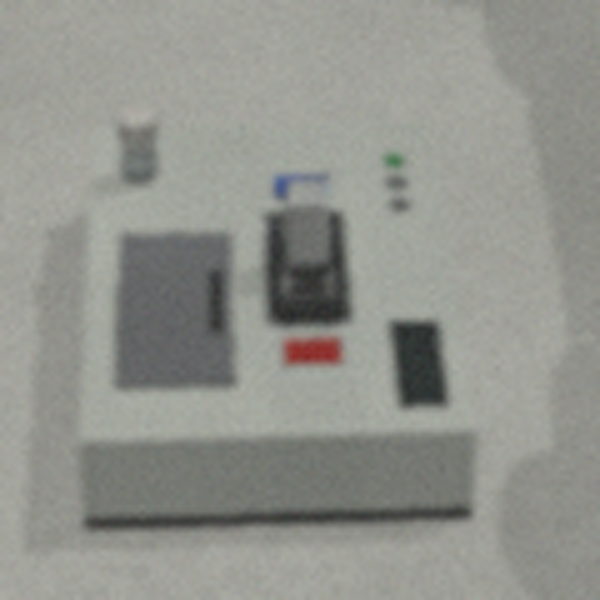

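View pics/both0.png

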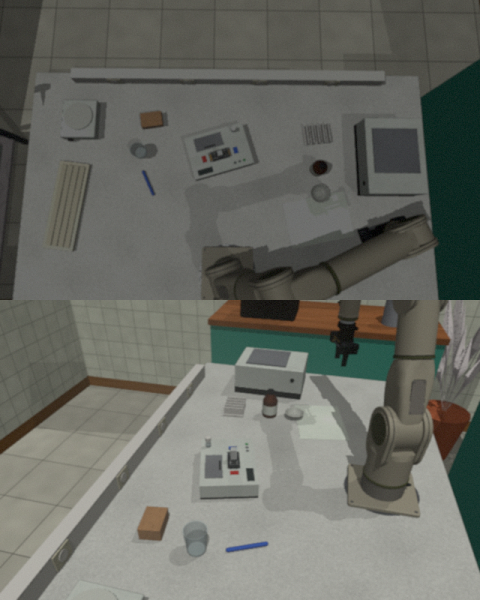

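Top crop: red plate at (187,310), blue plate at (396,250), post at (292,270), bay between them. Side crop: red plate in front and blue plate behind the post at (305,235). So red is at the +y end (yaw about 16.7°) and bay centre is about (0.535, 0.040). Moving over it now, with the fingers to close along block x.

```bash
python3 -m creep '[1.44,2.65,0,3.71,8.7,1.44,2.65,0,3.71,8.7,1.44,2.65,0,3.71,8.7,1.44,2.65,0,3.71,8.7,1.44,2.65,0,3.71,8.7,1.44,2.65,0,3.71,8.7,1.44,2.65,0,3.71,8.7,1.44,2.65,0,3.71,8.7]'
python3 -m creep '[1.44,2.65,0,3.71,8.7,1.44,2.65,0,3.71,8.7,1.44,2.65,0,3.71,8.7,1.44,2.65,0,3.71,8.7,1.44,2.65,0,3.71,8.7,1.44,2.65,0,3.71,8.7,1.44,2.65,0,3.71,8.7,1.44,2.65,0,3.71,8.7]'
python3 -m creep '[1.44,2.65,0,3.71,8.7,1.44,2.65,0,3.71,8.7,1.44,2.65,0,3.71,8.7,1.44,2.65,0,3.71,8.7,1.44,2.65,0,3.71,8.7,1.44,2.65,0,3.71,8.7,1.44,2.65,0,3.71,6,1.44,2.65,0,3.71,5]'
```

```text
time_s: 1.47
ee_pos: [0.3051, -0.3823, 0.2227]
ee_rot: [2.875, 1.265, -0.0]
wrist_force: [0.6, 0.5, 0.3]
opening: 1.0
grip_force: 0.0
time_s: 2.13
ee_pos: [0.4203, -0.1703, 0.2229]
ee_rot: [2.455, 1.959, 0.0]
wrist_force: [-0.0, 0.2, 1.1]
opening: 0.999
grip_force: 0.0
time_s: 2.8
ee_pos: [0.5356, 0.0416, 0.2228]
ee_rot: [1.872, 2.522, 0.0]
wrist_force: [1.0, -0.6, 0.5]
opening: 0.92
grip_force: 0.0
```

```bash
python3 -m creep '[0,-0.1,-3,0,5,0,0,-3,0,5,0,0,-3,0,5,0,0,-2.5,0,5,0,0,-2,0,5,0,0,-1.2,0,5,0,0,0,0,5,0,0,0,0,4]' 8
cat > c.py <<'E'
from h import *
import sys
nm=sys.argv[1]
im,d=viewer.read_camera("side"); C=cloud("side",d); np.save("sC.npy",C)
save(nm,cv2.resize(im[150:260,245:375],None,fx=5,fy=5,interpolation=cv2.INTER_CUBIC))
E
python3 c.py s1
```

```text
time_s: 3.47
ee_pos: [0.5351, 0.0395, 0.076]
ee_rot: [-1.876, -2.52, -0.0]
wrist_force: [0.8, -0.0, 0.5]
opening: 0.556
grip_force: 0.0
```

View pics/s1.png

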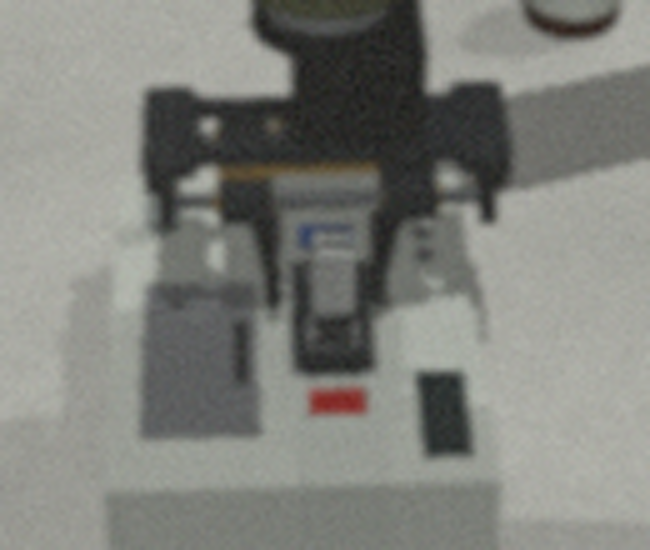

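The picture shows the fingertips at about (270,300) and (385,300), either side of the post at (333,285), so it is centred to a few mm. Closing gently.

```bash
python3 -m creep '[0,0,0,0,3,0,0,0,0,2.6,0,0,0,0,2.2,0,0,0,0,1.5,0,0,0,0,1.5,0,0,0,0,1.5]' 6
```

```text
time_s: 4.02
ee_pos: [0.5329, 0.0384, 0.0757]
ee_rot: [-1.875, -2.518, 0.007]
wrist_force: [-12.0, -2.6, 9.7]
opening: 0.265
grip_force: 6.0
```

```bash
python3 -m creep '[-0.24,-0.08,0,0,1.5,0,0,0,0,1.5,0,0,0,0,1.5]' 6
```

```text
time_s: 4.27
ee_pos: [0.5322, 0.0383, 0.0757]
ee_rot: [-1.876, -2.52, 0.001]
wrist_force: [-3.3, -1.2, 2.7]
opening: 0.253
grip_force: 6.0
```

```bash
python3 -m creep '[-0.07,-0.02,0,0,1.5,0,0,0,0,1.5,0,0,0,0,1.5]' 40
python3 -m creep '[0.036,-0.12,0.06,0,1.5,0.036,-0.12,0.06,0,1.5,0.036,-0.12,0.06,0,1.5,0.036,-0.12,0.06,0,1.5]'
python3 -m creep '[0.036,-0.12,0.06,0,1.5,0.036,-0.12,0.06,0,1.5,0.036,-0.12,0.06,0,1.5,0.036,-0.12,0.06,0,1.5]'
```

```text
time_s: 4.52
ee_pos: [0.5322, 0.0383, 0.0757]
ee_rot: [1.876, 2.52, 0.001]
wrist_force: [0.1, -2.0, 0.1]
opening: 0.247
grip_force: 40.0
time_s: 4.85
ee_pos: [0.5326, 0.036, 0.0769]
ee_rot: [-1.872, -2.519, -0.004]
wrist_force: [3.0, 9.7, -16.6]
opening: 0.245
grip_force: 40.0
time_s: 5.18
ee_pos: [0.5338, 0.0318, 0.0791]
ee_rot: [-1.871, -2.519, -0.004]
wrist_force: [2.0, 9.6, -14.7]
opening: 0.247
grip_force: 40.0
```

```bash
python3 -m creep '[0.036,-0.12,0.06,0,1.5,0.036,-0.12,0.06,0,1.5,0.036,-0.12,0.06,0,1.5,0.036,-0.12,0.06,0,1.5]'
cat > c.py <<'E'
from h import *
import sys
nm=sys.argv[1]
b=(150,260,245,375)
for n in("side",):
    im,d=viewer.read_camera(n); C=cloud(n,d)
    save(nm,cv2.resize(im[150:260,245:375],None,fx=5,fy=5,interpolation=cv2.INTER_CUBIC))
    t=spotter.trace("cell_block",n)
    if t:
        m=t[0]["pixels"]&(d>0);P=C[m]-np.array([.532,.0385,0]); y=P@[-.289,.957,0]; x=P@[.957,.289,0]
        for lo in range(-45,50,5):
            k=(y>lo/1e3)&(y<=lo/1e3+.005)&(abs(x)<.018)
            if k.sum()>2: print(lo,k.sum(),np.percentile(P[k,2],[50,90]).round(4))
E
python3 c.py s2; python3 -c "
from bench import sensors
s=sensors.get_state();print(s['ee_pos'],s['wrist_force'],s['ft_torque'])"
```

```text
time_s: 5.52
ee_pos: [0.5355, 0.0273, 0.0825]
ee_rot: [-1.871, -2.519, -0.004]
wrist_force: [-3.8, 10.7, 0.9]
opening: 0.247
grip_force: 40.0
-20 4 [0.1168 0.1178]
-15 7 [0.1165 0.119 ]
-10 15 [0.1153 0.1186]
-5 61 [0.1038 0.1179]
0 72 [0.0915 0.1094]
5 13 [0.0772 0.0856]
10 13 [0.0794 0.0806]
15 12 [0.0792 0.0805]
20 8 [0.0797 0.0808]
25 15 [0.0805 0.0826]
30 83 [0.0717 0.0813]
35 63 [0.0585 0.0721]
40 5 [0.0534 0.0636]
[0.53556168 0.02714346 0.08288203] [-3.67811043  9.59376988  2.59583666] [ 2.39094585  0.89739509 -0.08247749]
```

View pics/s2.png

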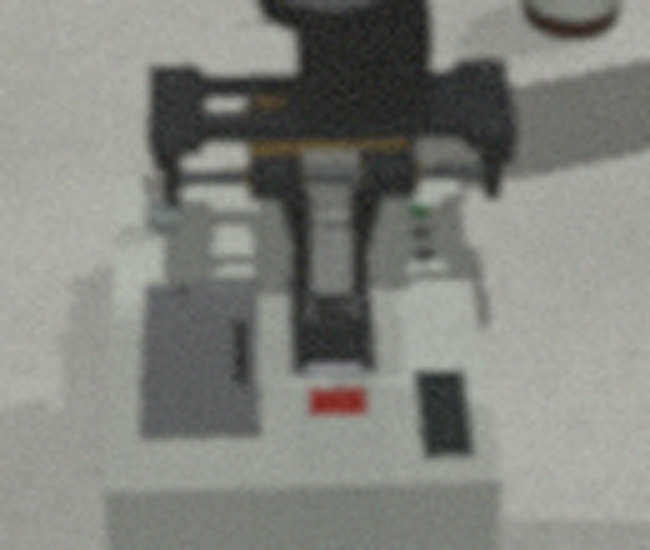

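The picture shows the red end up: end face visible above the bay rim at (335,365), about 11 mm up. The vertical force has dropped from -15 N to about 0, so the red catch has let go. Now the other way, about the propped red end.

```bash
python3 -m creep '[-0.05,0.16,0,0,1.5,-0.05,0.16,0.05,0,1.5,-0.05,0.16,0.05,0,1.5]'
python3 -m creep '[-0.038,0.125,0.12,0,1.5,-0.038,0.125,0.12,0,1.5,-0.038,0.125,0.12,0,1.5]'
```

```text
time_s: 5.87
ee_pos: [0.5348, 0.0291, 0.0836]
ee_rot: [-1.876, -2.52, -0.001]
wrist_force: [3.5, 1.3, -10.0]
opening: 0.249
grip_force: 40.0
time_s: 6.12
ee_pos: [0.534, 0.0314, 0.0868]
ee_rot: [1.876, 2.519, -0.0]
wrist_force: [5.7, -1.9, -14.2]
opening: 0.252
grip_force: 40.0
```

```bash
python3 -m creep '[-0.038,0.125,0.12,0,1.5,-0.038,0.125,0.12,0,1.5,-0.038,0.125,0.1,0,1.5]'
cat >> c.py <<'E'
# tilt from post outline / side camera: top edge heights of block's faces
E
python3 c.py s3; python3 -c "
from bench import sensors
s=sensors.get_state();print(s['ee_pos'],s['wrist_force'],s['ft_torque'])"
```

```text
time_s: 6.37
ee_pos: [0.5336, 0.0332, 0.0911]
ee_rot: [1.876, 2.515, -0.002]
wrist_force: [5.3, -10.9, -0.7]
opening: 0.251
grip_force: 40.0
-20 5 [0.1231 0.1246]
-15 5 [0.1248 0.1252]
-10 5 [0.1249 0.1259]
-5 13 [0.1253 0.1275]
0 39 [0.115 0.125]
5 74 [0.1017 0.1209]
10 21 [0.0868 0.1017]
15 9 [0.0868 0.0877]
20 16 [0.0875 0.0889]
25 8 [0.0877 0.0889]
30 16 [0.0883 0.0896]
35 65 [0.0778 0.0893]
40 89 [0.0692 0.0837]
45 18 [0.0604 0.0708]
[0.53387777 0.03269216 0.09180256] [  0.9338537  -10.07347107   6.2105595 ] [-2.15571348 -0.3044442   0.13014074]
```

View pics/s3.png

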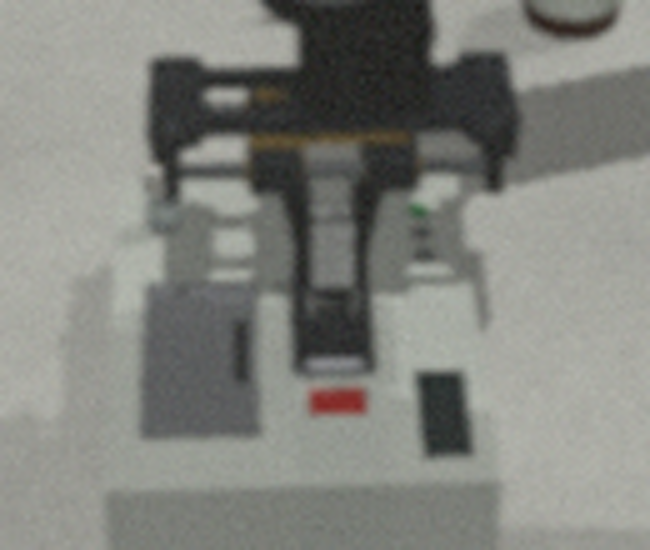

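The block has come up still tilted: top face is 87→89 mm rising towards red, and the end face is visible at (335,362). The vertical force is about 0, so the blue catch has apparently also let go at about 9 mm. The red end now bears on its wall (Fy -10 N). I'll ease the grip so it can pivot and push towards red to tip the blue end above it.

```bash
python3 -m creep '[-0.046,0.153,0.03,0,1.5,-0.046,0.153,0.03,0,1.5,-0.046,0.153,0.03,0,1.5,-0.046,0.153,0.03,0,1.5]' 20
python3 -m creep '[-0.046,0.153,0.03,0,1.5,-0.046,0.153,0.03,0,1.5,-0.046,0.153,0.03,0,1.5,-0.046,0.153,0.03,0,1.5]'
python3 c.py s4
```

```text
time_s: 6.8
ee_pos: [0.5315, 0.0395, 0.0925]
ee_rot: [1.877, 2.515, -0.002]
wrist_force: [3.6, -5.9, -4.0]
opening: 0.253
grip_force: 20.0
time_s: 7.13
ee_pos: [0.5305, 0.0442, 0.0945]
ee_rot: [1.877, 2.513, -0.004]
wrist_force: [1.3, -12.6, 10.9]
opening: 0.25
grip_force: 20.0
0 8 [0.1295 0.1318]
5 10 [0.1293 0.1306]
10 39 [0.0956 0.1282]
15 83 [0.1066 0.1276]
20 24 [0.087  0.1235]
25 13 [0.0856 0.0879]
30 24 [0.0854 0.0884]
35 34 [0.0733 0.0858]
40 102 [0.072  0.0838]
45 14 [0.0736 0.0888]
```

View pics/s4.png

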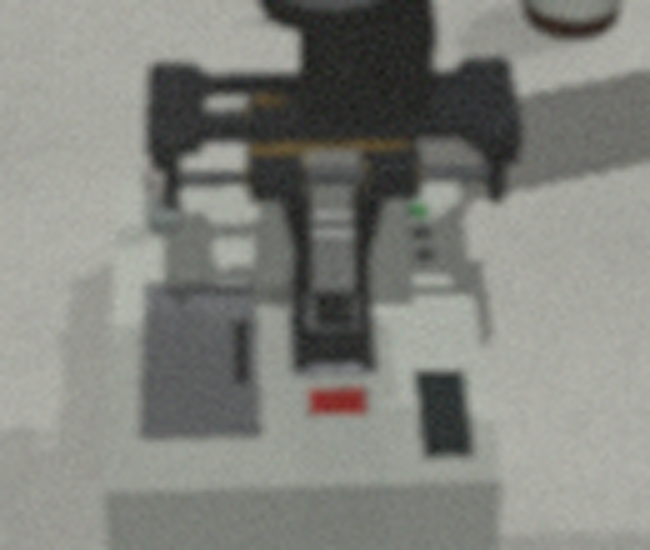

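The end face is less visible and A has dropped by about 3 mm while the post moved towards red, so it is tipping the right way. A bit more push, and I'll measure the tilt from the post's front face and the block top.

```bash
python3 -m creep '[-0.04,0.12,0.1,0,1.5,-0.04,0.12,0.1,0,1.5,-0.046,0.153,0.06,0,1.5,-0.046,0.153,0.06,0,1.5]'
cat > t.py <<'E'
from h import *
Cs=[]
for _ in range(3):
    im,d=viewer.read_camera("side"); Cs.append(cloud("side",d))
C=np.median(Cs,0); s=sensors.get_state(); e=s["ee_pos"]
P=C-e; y=P@[-.289,.957,0]; x=P@[.957,.289,0]; z=P[...,2]
f=(abs(x)<.007)&(z>.004)&(z<.03)&(y>0)&(y<.03)
a=np.polyfit(z[f],y[f],1); print("post face y vs z",f.sum(),a,"tilt",-a[0])
g=(abs(x)<.018)&(y>.016)&(y<.036)&(abs(z+.006)<.018)
b=np.polyfit(y[g],z[g],1); b2=cv2.fitLine(np.c_[y[g],z[g]].astype(np.float32),cv2.DIST_HUBER,0,.01,.01).ravel()
print("top z vs y",g.sum(),b,b2[1]/b2[0]); print(e.round(4),s["wrist_force"].round(1),s["ft_torque"].round(2),((e-[.5322,.0383,.0757])@[-.289,.957,0]).round(4))
E
python3 t.py
```

```text
time_s: 7.57
ee_pos: [0.5286, 0.0501, 0.0977]
ee_rot: [1.877, 2.513, -0.003]
wrist_force: [1.0, -10.4, 7.2]
opening: 0.248
grip_force: 20.0
post face y vs z 34 [0.18829402 0.00722251] tilt -0.1882940204613481
top z vs y 104 [-0.40973734 -0.00270692] -0.47085604
[0.5286 0.0504 0.0978] [ 0.  -8.8  7.7] [-2.2  -0.18  0.05] 0.0126
```

Post face reads a tilt of about -0.19 rad: the blue end is well above the red end, and the red end is propped at about 11–14 mm. Now I'll level it by rolling back about the propped red end with a lighter grip.

```bash
python3 -m creep '[0.043,-0.143,-0.06,0,1.5,0.043,-0.143,-0.06,0,1.5,0.043,-0.143,-0.07,0,1.5,0.043,-0.143,-0.07,0,1.5,0.043,-0.143,-0.07,0,1.5]' 10
python3 t.py; python3 - <<'E'
from h import *
C=np.load("sideC.npy"); P=C-[.5322,.0383,.0757]; y=P@[-.289,.957,0]; x=P@[.957,.289,0]; z=P[...,2]
f=(abs(x)<.007)&(z>.004)&(z<.03)&(y>0)&(y<.03); print("seated",f.sum(),np.polyfit(z[f],y[f],1))
E
```

```text
time_s: 8.13
ee_pos: [0.5294, 0.0466, 0.0932]
ee_rot: [1.876, 2.519, 0.001]
wrist_force: [0.3, 2.9, 1.9]
opening: 0.252
grip_force: 10.0
post face y vs z 35 [0.2341915  0.00619165] tilt -0.2341915008375797
top z vs y 113 [-0.48989434 -0.00086575] -0.4896022
[0.5293 0.0469 0.0931] [ 2.  -1.2 -2.4] [-0.35 -0.66  0.01] 0.0091
seated 40 [0.03087899 0.01107457]
```

```bash
python3 -m creep '[0.043,-0.143,0,0,1.5,0.043,-0.143,0,0,1.5,0.043,-0.143,0,0,1.5,0.043,-0.143,0,0,1.5]'
python3 -m creep '[0.043,-0.143,0,0,1.5,0.043,-0.143,0,0,1.5,0.043,-0.143,0,0,1.5]'
python3 t.py
```

```text
time_s: 8.62
ee_pos: [0.5309, 0.0415, 0.0932]
ee_rot: [-1.875, -2.52, -0.001]
wrist_force: [-0.8, 2.1, 1.9]
opening: 0.253
grip_force: 10.0
time_s: 8.87
ee_pos: [0.5317, 0.0397, 0.0937]
ee_rot: [-1.872, -2.52, -0.004]
wrist_force: [-5.8, 12.0, 9.0]
opening: 0.256
grip_force: 10.0
post face y vs z 36 [0.18655597 0.00822722] tilt -0.18655596511433536
top z vs y 108 [-0.44369893 -0.00208651] -0.55283785
[0.5317 0.0397 0.0936] [-5.4 11.3  7.3] [ 2.14  0.96 -0.05] 0.0015
```

```bash
python3 -m creep '[0.043,-0.143,0.05,0,1.5,0.043,-0.143,0.05,0,1.5,0.043,-0.143,0.05,0,1.5,0.043,-0.143,0.05,0,1.5]'
python3 t.py
python3 -m creep '[0.043,-0.143,0.03,0,1.5,0.043,-0.143,0.03,0,1.5]'
python3 t.py
```

```text
time_s: 9.35
ee_pos: [0.5334, 0.0342, 0.0957]
ee_rot: [-1.871, -2.52, -0.004]
wrist_force: [-4.7, 10.0, 6.9]
opening: 0.251
grip_force: 10.0
post face y vs z 36 [0.13026726 0.01085216] tilt -0.13026725524451527
top z vs y 87 [-3.99374758e-01  3.97911083e-04] -0.20183463
[0.5335 0.0339 0.0957] [-4.4  8.6  7.3] [ 2.08  1.06 -0.11] -0.0046
time_s: 9.67
ee_pos: [0.5343, 0.0313, 0.0963]
ee_rot: [-1.871, -2.52, -0.003]
wrist_force: [-5.8, 10.3, 8.6]
opening: 0.249
grip_force: 10.0
post face y vs z 37 [0.10553789 0.01165068] tilt -0.10553789057790058
top z vs y 71 [-0.22347421 -0.00210839] -0.13280556
[0.5343 0.0309 0.0963] [-5.   9.6  9.2] [ 1.98  1.11 -0.07] -0.0077
```

```bash
python3 -m creep '[0.043,-0.143,0.05,0,1.5,0.043,-0.143,0.05,0,1.5,0.043,-0.143,0.05,0,1.5]'
python3 t.py; python3 c.py s5
```

```text
time_s: 10.07
ee_pos: [0.5356, 0.0266, 0.0978]
ee_rot: [-1.872, -2.52, -0.003]
wrist_force: [-4.7, 8.9, 7.4]
opening: 0.253
grip_force: 10.0
post face y vs z 38 [0.0689031  0.01393575] tilt -0.06890310150943256
top z vs y 61 [-0.30751373  0.00372685] -0.1440695
[0.5357 0.0262 0.0978] [-4.5  9.1  8.5] [ 1.77  0.96 -0.1 ] -0.0126
-20 4 [0.1368 0.1371]
-15 7 [0.1354 0.1364]
-10 16 [0.1333 0.1372]
-5 48 [0.107  0.1348]
0 78 [0.1119 0.1303]
5 28 [0.0965 0.1335]
10 18 [0.0933 0.0954]
15 15 [0.0925 0.0952]
20 19 [0.0913 0.0937]
25 107 [0.0734 0.0919]
30 67 [0.076  0.0907]
```

View pics/s5.png

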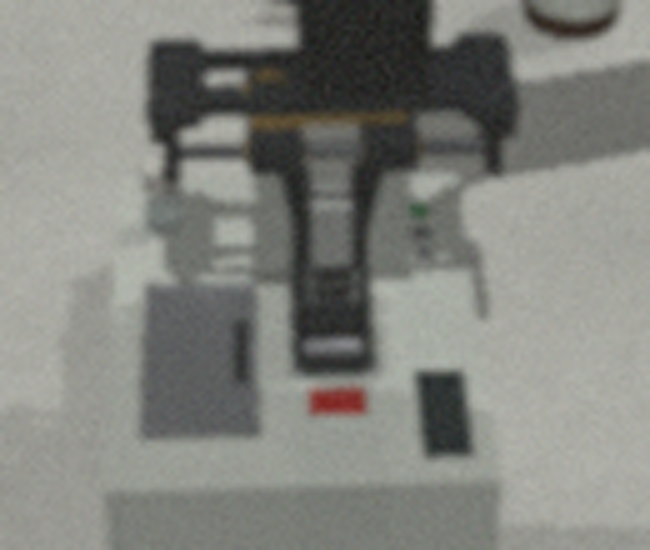

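The picture shows the block well up: the end face with its bead is visible at (335,345), and the blue end is still the higher one by about 0.1 rad. I'll centre it over the bay and then lower the red bead lightly onto its roller to level it.

```bash
python3 -m creep '[-0.058,0.191,0,0,1.5,-0.058,0.191,0,0,1.5,-0.058,0.191,0,0,1.5,-0.058,0.191,0,0,1.5,-0.058,0.191,0,0,1.5,-0.058,0.191,0,0,1.5,-0.058,0.191,0,0,1.5,-0.058,0.191,0,0,1.5]'
python3 t.py
python3 -m creep '[0,0,-0.1,0,1.5,0,0,-0.1,0,1.5,0,0,-0.1,0,1.5,0,0,-0.1,0,1.5]'
python3 t.py
```

```text
time_s: 10.98
ee_pos: [0.5308, 0.0388, 0.0967]
ee_rot: [-1.876, -2.519, 0.002]
wrist_force: [1.2, -3.1, -3.7]
opening: 0.253
grip_force: 10.0
post face y vs z 38 [0.11748822 0.01304089] tilt -0.11748821898147137
top z vs y 69 [-0.15191047 -0.00202279] -0.111869775
[0.531  0.039  0.0969] [ 0.4 -1.1 -5.4] [-0.25 -0.09  0.  ] 0.001
time_s: 11.47
ee_pos: [0.5314, 0.0389, 0.093]
ee_rot: [1.876, 2.52, -0.0]
wrist_force: [-0.8, -2.5, -3.9]
opening: 0.248
grip_force: 10.0
post face y vs z 38 [0.08171589 0.01375981] tilt -0.08171589120211153
top z vs y 74 [-0.27990928  0.00150671] -0.15619755
[0.5314 0.0389 0.0931] [-0.4 -3.3 -4.5] [-0.72 -0.04  0.01] 0.0008
```

```bash
python3 -m creep '[0,0,-0.1,0,1.5,0,0,-0.1,0,1.5,0,0,-0.1,0,1.5]'
python3 -m creep '[0,0,-0.1,0,1.5,0,0,-0.1,0,1.5]'
python3 -m creep '[0,0,-0.1,0,1.5,0,0,-0.1,0,1.5]'
python3 t.py
```

```text
time_s: 11.87
ee_pos: [0.532, 0.0392, 0.0916]
ee_rot: [1.875, 2.519, 0.0]
wrist_force: [-6.8, -4.2, 15.2]
opening: 0.253
grip_force: 10.0
time_s: 12.03
ee_pos: [0.532, 0.0392, 0.09]
ee_rot: [1.875, 2.519, 0.0]
wrist_force: [-8.0, -3.1, 20.4]
opening: 0.256
grip_force: 13.2
time_s: 12.2
ee_pos: [0.5319, 0.0386, 0.0876]
ee_rot: [1.876, 2.518, -0.001]
wrist_force: [-4.8, -8.2, 9.9]
opening: 0.257
grip_force: 12.1
post face y vs z 39 [0.04281047 0.01322472] tilt -0.042810471582143066
top z vs y 65 [-0.16146788  0.00232261] -0.04181687
[0.5319 0.0381 0.0871] [-3.5 -7.5  6.8] [-1.27  0.95  0.07] -0.0001
```

```bash
python3 -m creep '[0,0,0.12,0,1.5,0,0,0.12,0,1.5,0,0,0.12,0,1.5]' 15
python3 -m creep '[0,0,0.12,0,1.5,0,0,0.12,0,1.5,0,0,0.12,0,1.5]'
python3 t.py; python3 c.py s6
```

```text
time_s: 12.6
ee_pos: [0.5315, 0.0386, 0.0897]
ee_rot: [1.876, 2.519, -0.0]
wrist_force: [-0.3, -3.2, -4.6]
opening: 0.248
grip_force: 16.3
time_s: 12.85
ee_pos: [0.5315, 0.0391, 0.0935]
ee_rot: [1.876, 2.52, 0.0]
wrist_force: [0.6, -3.8, -4.2]
opening: 0.251
grip_force: 17.9
post face y vs z 37 [0.05187748 0.01277565] tilt -0.0518774766882128
top z vs y 68 [-0.04386558 -0.00252192] -0.011893141
[0.5315 0.0391 0.0935] [ 0.5 -4.8 -3.3] [-1.26 -0.26  0.04] 0.001
-5 5 [0.1344 0.1351]
0 11 [0.1324 0.1346]
5 12 [0.0983 0.1334]
10 73 [0.1098 0.1304]
15 41 [0.1138 0.1315]
20 20 [0.0903 0.0927]
25 13 [0.0897 0.0921]
30 19 [0.0889 0.091 ]
35 62 [0.0731 0.0896]
40 106 [0.0738 0.0877]
45 4 [0.061  0.0797]
```

View pics/s6.png

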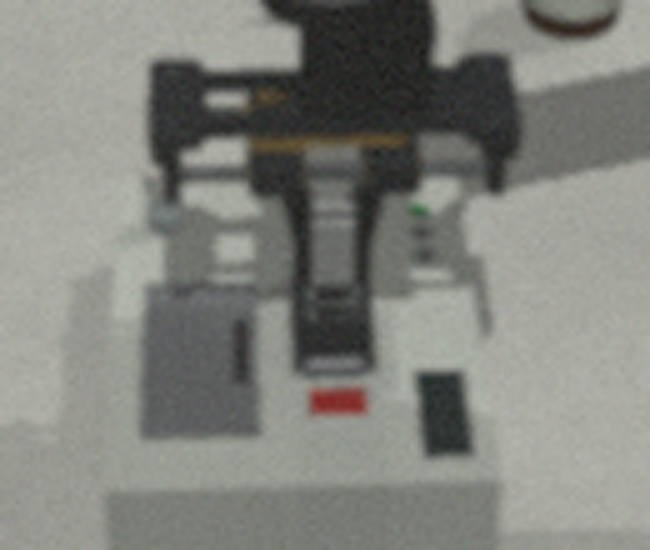

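The picture shows the block free in the bay: the red end face with its bead is visible at (335,360), the post is upright, and the vertical force is just the block's weight (-4 N). Lifting it out.

```bash
python3 -m creep '[0,0,0.4,0,1.5,0,0,0.4,0,1.5,0,0,0.5,0,1.5,0,0,0.5,0,1.5,0,0,0.5,0,1.5,0,0,0.4,0,1.5,0,0,0.2,0,1.5,0,0,0,0,1.5]' 20
cat > u.py <<'E'
from h import *
Cs=[];D=[]
for _ in range(6):
    im,d=viewer.read_camera("side"); D.append(d)
save("s7",cv2.resize(im[150:260,245:375],None,fx=5,fy=5,interpolation=cv2.INTER_CUBIC))
t=spotter.trace("cell_block","side"); m=t[0]["pixels"]
C=cloud("side",np.median(D,0)); s=sensors.get_state(); e=s["ee_pos"]
P=C-e; y=P@[-.289,.957,0]; x=P@[.957,.289,0]; z=P[...,2]
rows=sorted(set(np.where(m)[0]))
for v in rows:
    k=m[v]&(abs(x[v])<.016)
    if k.sum()>2: print(v,k.sum(),"y %.4f z %.4f abs %.4f"%(np.median(y[v][k]),np.median(z[v][k]),np.median(C[v][k,2])))
print(e,s["wrist_force"],s["ft_torque"])
E
python3 u.py; python3 t.py
```

```text
time_s: 13.77
ee_pos: [0.5317, 0.0393, 0.123]
ee_rot: [1.875, 2.519, 0.001]
wrist_force: [0.6, 0.4, -4.5]
opening: 0.25
grip_force: 22.4
181 5 y -0.0030 z 0.0404 abs 0.1626
182 7 y 0.0019 z 0.0404 abs 0.1625
183 8 y 0.0050 z 0.0395 abs 0.1617
184 8 y 0.0100 z 0.0398 abs 0.1619
185 9 y 0.0133 z 0.0389 abs 0.1611
186 9 y 0.0143 z 0.0363 abs 0.1584
187 8 y 0.0157 z 0.0340 abs 0.1562
188 8 y 0.0141 z 0.0298 abs 0.1520
189 8 y 0.0138 z 0.0265 abs 0.1487
190 8 y 0.0143 z 0.0237 abs 0.1459
191 8 y 0.0133 z 0.0198 abs 0.1420
192 8 y 0.0129 z 0.0164 abs 0.1386
193 8 y 0.0135 z 0.0135 abs 0.1357
194 8 y 0.0129 z 0.0100 abs 0.1322
195 9 y 0.0128 z 0.0066 abs 0.1288
196 10 y 0.0123 z 0.0032 abs 0.1253
197 12 y 0.0120 z -0.0004 abs 0.1218
198 12 y 0.0125 z -0.0033 abs 0.1189
199 12 y 0.0178 z -0.0027 abs 0.1195
200 12 y 0.0221 z -0.0029 abs 0.1193
201 12 y 0.0257 z -0.0036 abs 0.1185
202 12 y 0.0291 z -0.0041 abs 0.1180
203 12 y 0.0338 z -0.0040 abs 0.1181
204 12 y 0.0383 z -0.0040 abs 0.1181
205 12 y 0.0412 z -0.0051 abs 0.1171
206 12 y 0.0409 z -0.0086 abs 0.1135
207 12 y 0.0405 z -0.0122 abs 0.1100
208 12 y 0.0406 z -0.0153 abs 0.1069
209 12 y 0.0404 z -0.0190 abs 0.1032
210 12 y 0.0401 z -0.0225 abs 0.0997
211 12 y 0.0400 z -0.0259 abs 0.0963
212 12 y 0.0396 z -0.0292 abs 0.0929
213 12 y 0.0394 z -0.0325 abs 0.0896
214 12 y 0.0419 z -0.0342 abs 0.0879
215 12 y 0.0421 z -0.0374 abs 0.0848
216 10 y 0.0390 z -0.0430 abs 0.0791
217 3 y 0.0380 z -0.0469 abs 0.0753
[0.53127605 0.03917981 0.12215387] [-0.30600894 -0.1588418  -5.73229233] [-0.0252528  -0.11494328 -0.0047418 ]
post face y vs z 38 [0.04055191 0.013038  ] tilt -0.040551911391846426
top z vs y 73 [-0.06951505 -0.00194777] -0.074241474
[0.5314 0.0392 0.1223] [-0.6  0.2 -4.8] [-0.03 -0.12 -0.05] 0.0011
```

View pics/s7.png

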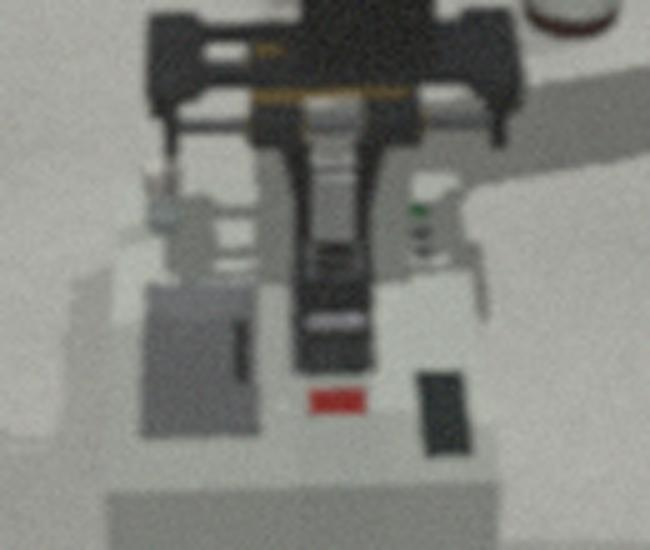

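```bash
python3 - <<'E'
from h import *
C=np.load("sideC.npy"); P=C-[.5322,.0383,0]; y=P@[-.289,.957,0]; x=P@[.957,.289,0]; z=P[...,2]
f=(abs(z-.06)<.008)&(x>-.07)&(x<-.03)&(abs(y)<.12); print("housing z,slope",f.sum(),np.polyfit(y[f],z[f],1), np.polyfit(x[f],z[f],1))
im=cv2.imread("pics/side0.png")
for v in range(194,232):
    k=(abs(x[v])<.008)&(abs(y[v])<.06)
    if k.sum()>2: print(v,k.sum(),"y %.4f z %.4f"%(np.median(y[v][k]),np.median(z[v][k])))
E
```

```text
housing z,slope 774 [0.00324473 0.05911221] [-0.01529518  0.05837482]
196 6 y -0.0062 z 0.1114
197 6 y -0.0043 z 0.1094
198 6 y 0.0021 z 0.1106
199 6 y 0.0074 z 0.1111
200 6 y 0.0114 z 0.1108
201 7 y 0.0112 z 0.1073
202 6 y 0.0111 z 0.1041
203 6 y 0.0108 z 0.1005
204 6 y 0.0126 z 0.0985
205 6 y 0.0115 z 0.0945
206 6 y 0.0115 z 0.0912
207 6 y 0.0132 z 0.0891
208 6 y 0.0092 z 0.0827
209 6 y 0.0112 z 0.0808
210 6 y 0.0098 z 0.0762
211 6 y 0.0108 z 0.0738
212 6 y 0.0108 z 0.0702
213 6 y 0.0132 z 0.0688
214 5 y 0.0181 z 0.0693
215 4 y 0.0210 z 0.0679
216 6 y 0.0245 z 0.0673
217 6 y 0.0306 z 0.0683
218 6 y 0.0358 z 0.0691
219 6 y 0.0404 z 0.0694
220 6 y 0.0402 z 0.0659
221 6 y 0.0400 z 0.0624
222 6 y 0.0412 z 0.0598
223 6 y 0.0393 z 0.0550
224 6 y 0.0414 z 0.0532
225 6 y 0.0540 z 0.0596
226 4 y 0.0562 z 0.0583
```

Post face, end face and block top all read about -0.06 rad, and the seated block and housing read ~0. So the red end really is about 5 mm low. I'll touch its lower edge lightly on the bay's red-side rim to turn the block level in the pads.

```bash
python3 -m creep '[-0.116,0.383,0,0,1.5,-0.116,0.383,0,0,1.5,-0.116,0.383,0,0,1.5,-0.116,0.383,0,0,1.5,0,0,-0.3,0,1.5,0,0,-0.3,0,1.5,0,0,-0.2,0,1.5,0,0,0,0,1.5]' 10
python3 -m creep '[0,0,-0.1,0,1.5,0,0,-0.1,0,1.5,0,0,-0.1,0,1.5]'
python3 -m creep '[0,0,-0.1,0,1.5,0,0,-0.1,0,1.5]'
```

```text
time_s: 14.93
ee_pos: [0.5264, 0.0542, 0.1136]
ee_rot: [-1.876, -2.519, 0.001]
wrist_force: [0.7, -0.3, -4.5]
opening: 0.254
grip_force: 12.7
time_s: 15.18
ee_pos: [0.5269, 0.0545, 0.1113]
ee_rot: [1.876, 2.52, 0.0]
wrist_force: [-0.4, -0.5, -4.7]
opening: 0.252
grip_force: 12.7
time_s: 15.35
ee_pos: [0.5268, 0.0545, 0.1093]
ee_rot: [1.876, 2.52, 0.0]
wrist_force: [-0.6, -2.1, 1.6]
opening: 0.255
grip_force: 12.7
```

```bash
python3 -m creep '[0,0,-0.1,0,1.5,0,0,-0.1,0,1.5,0,0,0,0,1.5]'
sed -i 's/    if k.sum()>2: print.*/    pass/' u.py
cat >> u.py <<'E'
def rob(a,b):
    k=np.ones(len(a),bool)
    for _ in range(4):
        c=np.polyfit(a[k],b[k],1); q=abs(b-np.polyval(c,a)); k=q<max(2.5*np.median(q),5e-4)
    return c.round(4),k.sum()
k=m&(abs(x)<.008)&(z>.002)&(z<.034)&(y<.025); print("post",rob(z[k],y[k]))
k=m&(abs(x)<.016)&(z<-.008)&(z>-.032)&(y>.03); print("end",rob(z[k],y[k]))
k=m&(abs(x)<.018)&(y>.016)&(y<.038)&(z>-.009); print("top",rob(y[k],z[k]))
E
python3 u.py
```

```text
time_s: 15.6
ee_pos: [0.5275, 0.0533, 0.1083]
ee_rot: [1.876, 2.517, -0.001]
wrist_force: [-2.5, -4.0, 4.8]
opening: 0.259
grip_force: 11.6
[0.52744153 0.05336385 0.10829282] [-1.75701827 -4.22343241  5.65962787] [-1.01047076  0.50107623  0.10765877]
post (array([0.0245, 0.013 ]), np.int64(49))
end (array([0.0559, 0.0418]), np.int64(74))
top (array([-0.0291, -0.002 ]), np.int64(71))
```

```bash
python3 -m creep '[0,0,-0.1,0,1.5,0,0,-0.1,0,1.5,0,0,0,0,1.5]'
python3 u.py
```

```text
time_s: 16.2
ee_pos: [0.528, 0.0521, 0.1068]
ee_rot: [1.876, 2.515, -0.002]
wrist_force: [-2.4, -8.0, 10.7]
opening: 0.254
grip_force: 14.7
[0.52796118 0.05216312 0.10683088] [-1.88692297 -9.37278103 10.00382616] [-1.98740881  0.6923039   0.13362039]
post (array([-0.0077,  0.0131]), np.int64(49))
end (array([-0.0097,  0.0412]), np.int64(79))
top (array([-0.0252, -0.0009]), np.int64(62))
```

```bash
python3 -m creep '[0,0,0.15,0,1.5,0,0,0.25,0,1.5,0,0,0.4,0,1.5,0,0,0.4,0,1.5,0.116,-0.383,0.1,0,1.5,0.116,-0.383,0,0,1.5,0.116,-0.383,0,0,1.5,0.116,-0.383,0,0,1.5]' 20
python3 -m creep '[0,0,0,0,1.5,0,0,0,0,1.5,0,0,0,0,1.5]'
python3 u.py;python3 u.py
```

```text
time_s: 17.22
ee_pos: [0.5314, 0.0385, 0.1182]
ee_rot: [-1.876, -2.52, 0.0]
wrist_force: [-0.3, -0.2, -4.4]
opening: 0.253
grip_force: 22.6
time_s: 17.47
ee_pos: [0.5313, 0.0393, 0.1182]
ee_rot: [-1.876, -2.52, -0.0]
wrist_force: [-0.2, 0.1, -3.4]
opening: 0.257
grip_force: 22.6
[0.53136939 0.03931325 0.11839604] [-1.04854783  0.23659781 -3.97512039] [-0.06126824 -0.13596156 -0.00903969]
post (array([0.0252, 0.0122]), np.int64(56))
end (array([-0.0067,  0.0414]), np.int64(81))
top (array([ 0.0252, -0.0027]), np.int64(61))
[0.53139869 0.03920044 0.11837758] [-0.20697136 -0.92022524 -3.86449653] [ 0.03198903 -0.10213255 -0.0069281 ]
post (array([0.0349, 0.0121]), np.int64(52))
end (array([-0.0097,  0.0411]), np.int64(83))
top (array([ 0.0165, -0.0023]), np.int64(55))
```

```bash
python3 -m creep '[0,0,0.15,0,1.5,0,0,0.2,0,1.5,0,0,0.1,0,1.5,0,0,0,0,1.5,0,0,0,0,1.5,0,0,0,0,1.5,0,0,0,0,1.5]' && python3 - <<'E'
from bench import job
print(job.finish_job())
E
```

```text
time_s: 18.75
ee_pos: [0.5313, 0.0392, 0.1228]
ee_rot: [-1.876, -2.52, 0.0]
wrist_force: [-0.6, -0.3, -4.4]
opening: 0.253
grip_force: 22.6
the job is handed in; nothing more can be done
None
```

The job is handed in at about 19 s: I tipped the block free red end first and then blue end up. The gripper now holds it still and level to within the camera reading (about 0.03 rad), with its underside about 1.4 cm above the housing top. Its blue catch let go while the red end was still the higher one, and I levelled it by resting its red end lightly on the bay rim.

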